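# Uncover the soak pot and open the push-and-turn solvent bottle

## Robot

A 6-joint arm with a two-finger parallel gripper is mounted at the origin on a cart in front of the work surface, level with it; the furniture and walls round the work are solid. World frame = base frame: x ahead of the robot, y to its left, z up, the work surface at z = 0. Lengths are in m, angles in rad, forces in N, time in s.
With the tool pointing down it reaches from about 0.3 to 0.95 m from the base axis. Payload 3.1 kg.
Tool frame: the origin (TCP) lies midway between the tips of the shut fingers; the grasp point (between the pads) lies 19 mm behind it (bot.grasp_offset is the distance from the TCP to the grasp point, in m); z points along the fingers, y is the line along which they close (so a half turn about z gives the same grasp; the last joint's range is limited). The gripper opens to 85 mm and grips with 20 to 120 N. Pads are 22 mm wide; open, the fingers measure 114 mm over their backs; the gripper's body (76 mm by 85 mm) begins 54 mm behind the grasp point. The pads swing forward as they close: fully open they stand 13 mm farther back than shut.
Start: joints at [-1.32, 0.308, 1.634, -0, 1.2, -0.07], TCP at [0.197, -0.593, 0.231] pointing down, gripper open.
Joint ranges: [-3.06, 3.06], [-0.79, 1.96], [0.05, 2.63], [-1.19, 4.34], [0.05, 2.64], [-2.94, 2.94]. Speed limits (rad/s): [2.79, 2.79, 3.14, 3.14, 3.14, 3.14].

## Interface

Orientations are given as a unit quaternion [w, x, y, z].
In Python, from workcell import bot gives the robot as it stands. The module is installed in compiled form; this text tells all that it offers.
- The arm moves only by the tool apply_moves, never from a script. Its argument "targets" is a list of rows, each a list of 6 numbers: the shift along the tool's x, y, z in mm, then the turn, a rotation vector about the tool's x, y, z in degrees. A call has 1 to 10 rows; each row is the pose to reach, as a shift and turn from the pose commanded when the call began, along the tool's axes at that moment; what a row does not reach only later rows make up. A row lasts 1/12 s, in which the tool goes at most 41.7 mm and 7.16 degrees, less where a joint would pass 70% of its speed; a pose out of reach is approached as far as the arm can. A call with a gripper value outside its range is refused whole. "fingers" is the opening, from 0 (shut) to 1 (fully open), set as the call begins (left out, the last holds). The fingers move at their own pace and stop on an object; "newtons" is the grip in N (left out, the last holds). Time passes only in rows, so rows that repeat a pose let the fingers close. It gives the time, the measured TCP pose, the force, the opening and the grip force at its end, in the units of the state.
- bot.observe(): the state, without advancing time (a new reading comes with each control period).
- bot.capture(name): name is "scene" or "top" or "wrist"; returns a dict with "color" (384x512x3 uint8, blue, green, red), "fov_y" (degrees; the focal length in pixels is half the picture's height over the tangent of half this angle, whatever the lens; pixels are square), "cx", "cy" (the principal point, pixels), "T" (4x4, takes a point from camera to world coordinates); the wrist camera has in their place "tool_from_camera" (4x4, takes a point from camera to tool coordinates, whose origin is the TCP and whose axes are the flange's). Camera axes: x right, y down, z forward; pixel columns grow to the right and rows downward; lengths in m; the calibration is good to about 2 mm. A picture is of the moment at which its call begins: read the wrist's pose just before it. There is no depth.
- bot.finish_job(): hands the job in; it is judged then, once.
Trained networks look in a picture, given as the dict that the camera call returned (one of the last four; its "shot" number tells which), for a name from the list of things; names that differ only in an ending like _2 or _b are one class to them, and where a whole thing is asked for, a point or a joint stands for the part that bears it (a point fixed in the world has none). Each returns a list of dicts, best first, with "p" (0 to 1); they miss things now and then, are a little off and sometimes report something else, mostly with a low value. They report only what shows in the picture. A call takes as long as a camera call. They do not tell look-alikes from the thing itself.
- bot.masks_of(picture, name): "pixels" (384x512 bool, what is visible of it) and "position" ([column, row] in pixels, amid what is visible of it).
The state is a dict: "time": time; "q": joint angles; "qd": joint speeds; "tau": joint torques, N m; "tcp_pos": TCP position; "orientation": TCP orientation; "contact_force": force on the tool from outside, world axes, zero at the start; "moment": the same for the moment, N m; "finger_gap": opening from 0.0 (shut) to 1.0 (fully open); "gripper_force": force on a finger pad.
Only numpy, scipy, OpenCV 4.12 (cv2) and the standard library are available. Lean on these libraries where they do the work, as an engineer would, in place of code of your own. Each camera call takes 0.05 s, during which the arm holds its last target. There are 200 camera calls.

## Task

A bearing is to be soaked in solvent: lift the lid off the round steel pot by its knob and lay it flat, knob up, inside the drip pan so that it does not wet the bench. Then open the square solvent bottle that stands in the steel holder: press its safety cap down, keep it pressed while you turn it about a sixth of a turn anticlockwise, lift it straight off, and finish while still holding it, level and about 5 cm clear above the open mouth, so that it drips back into the bottle. Leave the bottle in its holder, and the pot, the drip pan and the other things on the bench where they are.

Things in the scene. Friction and masses are not known exactly. Their poses are not given: they have to be found in the camera images.
- pot: Round bare-steel soak pot, loose, 0.7 kg: outside diameter 128 mm (131 at the rim), inside 122, height 85; two small wire handles at its own +x and -x reach out to 83 mm from the axis at height 66. Origin: centre of its underside, z up. A ball bearing lies on its floor under the lid.
- pot_lid: Loose round steel lid with a black knob, 0.22 kg, on the pot. Origin: centre of its underside, z up through the knob. Plug 113 mm across (z 0 to 8 mm) hangs in the pot with 4 mm of play, brim 133 mm across (z 8 to 11) rests on the rim, low dome up to z = 20. Its origin is 77 mm above the bench on the pot, 2 mm on the pan's floor.
- lid_knob (a point): Middle of the lid's knob, 34.5 mm above the lid's origin on its axis: a round black knob 24 mm across from 9.5 mm below this point to 9.5 mm above it, with straight sides over the middle 13 mm; under it a neck 16 mm across and 5 mm high, then the lid's dome.
- drip_pan: Shallow rectangular aluminium drip pan, loose, 0.3 kg, on the bench between pot and bottle: inside 166 mm along its own x, 237 mm along its own y, floor 2 mm thick, rim 36 mm high. Origin: centre of its underside, z up. Its y axis points within 10 degrees towards or away from the robot (along world x).
- holder: Bare-steel bottle holder screwed to the bench (fixed): base plate 150 x 100 x 3 mm and a square open socket, 84 mm inside, 3 mm walls, up to 48 mm above the bench. Origin: centre of its underside, z up.
- bottle: Square grey plastic solvent bottle, 0.75 kg, loose in the holder's socket with 2 mm of play each side, so that it cannot turn more than 3 degrees; it lifts out with the cap if the cap is pulled before it is free. Body 80 x 80 mm, 100 mm high, shoulder to 118 mm, then a neck 35 mm across. Origin: centre of its underside (3 mm above the bench), z up.
- mouth (a point): Centre of the bottle's mouth, on its axis 148 mm above its origin (hidden in the cap while that is on). A bead 51 mm across stands round the neck 23 to 27 mm below this point; the neck is free for fingertips down to it.
- cap: Round black ribbed safety cap on the bottle's neck, 54 mm across, 31 mm high, 50 g. Origin: centre of its lower edge, z up; locked it lies 133 mm above the bottle's origin with its x axis along the bottle's (within 5 degrees). Three lugs inside it sit in notches 4 mm deep under the neck's lugs; a spring in the cap lifts it into them.
- cap_top (a point): Centre of the cap's top, 31 mm above its origin. To open: push down 5 to 7 mm (spring 4 N at first, 8.5 N at 5 mm, 11 N at 8 mm, where it meets a rigid stop), keep it down and turn anticlockwise seen from above: free from 40 degrees on, best at 60, stopped at 80; clockwise it is blocked. It then lifts straight off.
- bits_jar: Bystander: glass jar with a screw lid, 69 mm across, 84 high, behind the work. Origin under its centre.
- file: Bystander: short flat file, 140 mm long, 12 high, in front at the left. Origin under its centre.
- measure: Bystander: tape measure, 85 x 37 mm, 61 high, at the left. Origin under its centre.
There are look-alikes about, which are no part of the job. Of the things shaped like the cap, the black one is meant.

How it is judged:
On the way, in this order (a step that is already met when the one before it is completed fails the run):
1. the lid lies flat, knob up, on the floor of the drip pan, let go (x of pot_lid in the frame of drip_pan between -0.022 and 0.022 m and y of pot_lid in the frame of drip_pan between -0.058 and 0.058 m and z of pot_lid in the frame of drip_pan between -0.004 and 0.007 m and angle between pot_lid's own z axis and vertical below 0.1 rad and contact force between the fingers and pot_lid below 0.1 N and linear speed of pot_lid below 0.03 m/s), for 0.2 s.
2. the cap is pressed down on its neck, at least 3 mm below its locked height, before it is turned (z of cap in the frame of bottle below 0.13 m and angle between the x axis of cap and the x axis of bottle, either way round below 0.25 rad), for 0.03 s.
3. the cap is turned at least 35 degrees while still down on the neck (z of cap in the frame of bottle below 0.137 m and angle between the x axis of cap and the x axis of bottle, either way round above 0.61 rad), for 0.03 s.
At the end, for the whole second after the job is handed in: Fingers hold the cap still and level (14 degrees), its lower edge 25 to 120 mm above the mouth, within 30 mm of the bottle's axis, clear of the bottle; the bottle stands upright in its holder (within 5 mm); the lid lies flat (6 degrees), knob up, on the drip pan's floor, let go (all of step 1 and z of cap in the frame of bottle between 0.173 and 0.268 m and horizontal distance between cap and bottle below 0.03 m and angle between cap's own z axis and vertical below 0.25 rad and contact force between the fingers and cap above 0.5 N and contact force between cap and bottle below 0.05 N and linear speed of cap below 0.03 m/s and z of bottle in the frame of holder below 0.008 m and angle between bottle's own z axis and vertical below 0.08 rad); the arm keeps its last pose, push and grip.
It fails at once if the bottle is pulled up out of its holder by more than 15 mm (z of bottle in the frame of holder above 0.018 m).
It fails at once if the pot or the drip pan is shifted by more than 40 mm or the pot is tipped (distance of any of pot, drip_pan from where it was at the start of the episode above 0.04 m or angle between pot's own z axis and vertical above 0.25 rad).
It fails at once if another thing on the bench is shifted by more than 30 mm (distance of any of bits_jar, file, measure from where it was at the start of the episode above 0.03 m).
It also fails if it takes over 54 s, if anything falls off the work surface, if the arm or the gripper's body presses on something with over 40 N, if the wrist force passes 120 N, or if a joint passes its speed limit or range.

## Working session

There is one attempt and no reset: what is moved stays moved. The work goes in short steps, Python scripts to look and compute and a tool call to move; the robot and the scene stay as the last step left them, time stands still between calls to the robot, and variables do not carry over. Pictures are saved under pics/ and viewed, at most 11 in all, crops included, and the job is handed in when it is done.

Besides the shell and the picture viewer there is one more tool, called after "Emit:" in YAML: its name, and indented under it one key for each argument. apply_moves: Moves the arm, as the interface text tells. Its arguments: {"type":"object","properties":{"targets":{"type":"array","items":{"type":"array","items":{"type":"number"}}},"fingers":{"type":"number"},"newtons":{"type":"number"}},"required":["targets"]}

```bash
mkdir -p pics; cat > h.py <<'E'
import numpy as np, cv2
from workcell import bot
from scipy.spatial.transform import Rotation as R
def f(p): return p["color"].shape[0]/2/np.tan(np.radians(p["fov_y"])/2)
def camT(p,s=None):
    if "T" in p: return np.array(p["T"])
    T=np.eye(4); q=s["orientation"]; T[:3,:3]=R.from_quat([q[1],q[2],q[3],q[0]]).as_matrix(); T[:3,3]=s["tcp_pos"]
    return T@np.array(p["tool_from_camera"])
def ray(p,uv,s=None):
    T=camT(p,s); d=np.array([(uv[0]-p["cx"])/f(p),(uv[1]-p["cy"])/f(p),1.]); d=T[:3,:3]@d
    return T[:3,3],d/np.linalg.norm(d)
def atz(p,uv,z,s=None):
    o,d=ray(p,uv,s); return o+d*(z-o[2])/d[2]
def tri(rays):
    A=np.zeros((3,3));b=np.zeros(3)
    for o,d in rays:
        M=np.eye(3)-np.outer(d,d);A+=M;b+=M@o
    x=np.linalg.solve(A,b); return x,[np.linalg.norm((np.eye(3)-np.outer(d,d))@(x-o)) for o,d in rays]
def proj(p,X,s=None):
    T=camT(p,s); c=T[:3,:3].T@(np.asarray(X)-T[:3,3]); return np.array([p["cx"]+f(p)*c[0]/c[2],p["cy"]+f(p)*c[1]/c[2]])
E
python3 - <<'E'
from h import *
s=bot.observe(); print(s["time"],s["tcp_pos"],s["orientation"],s["contact_force"],s["finger_gap"],bot.grasp_offset)
for n in ("scene","top"):
    p=bot.capture(n); cv2.imwrite(f"pics/{n}0.png",p["color"]); print(n,p["fov_y"],p["cx"],p["cy"],np.round(p["T"],3).tolist())
    for k in "pot pot_lid lid_knob drip_pan holder bottle cap cap_top bits_jar file measure".split():
        print(k,[(round(m["p"],2),np.round(m["position"]).tolist(),int(m["pixels"].sum())) for m in bot.masks_of(p,k)])
E
```

```text
0.0 [ 0.19685576 -0.59233365  0.23005513] [-1.13368801e-03  9.87162610e-01  1.59714387e-01 -1.01104011e-04] [ 1.04126484 -0.09308044  0.08895261] 0.9963143590277496 0.0187
scene 57.212505164793555 249.6127792880503 191.5076178277047 [[-0.539, -0.422, 0.729, -0.26], [-0.842, 0.272, -0.465, 0.622], [-0.002, -0.865, -0.502, 0.708], [0.0, 0.0, 0.0, 1.0]]
pot [(0.9, [325.0, 193.0], 658), (0.43, [194.0, 252.0], 801)]
pot_lid [(0.84, [323.0, 177.0], 452), (0.39, [323.0, 192.0], 671)]
lid_knob [(0.7, [321.0, 178.0], 442)]
drip_pan [(0.63, [289.0, 224.0], 2856), (0.17, [156.0, 294.0], 616)]
holder [(0.88, [198.0, 252.0], 774), (0.47, [324.0, 174.0], 446), (0.47, [191.0, 209.0], 287)]
bottle [(0.88, [191.0, 233.0], 846)]
cap [(0.84, [192.0, 209.0], 300), (0.55, [249.0, 244.0], 279)]
cap_top [(0.75, [192.0, 211.0], 306), (0.71, [249.0, 244.0], 278)]
bits_jar [(0.74, [207.0, 200.0], 448)]
file [(0.73, [246.0, 281.0], 163)]
measure [(0.88, [157.0, 295.0], 585)]
top 56.0754563308899 255.14045089436036 195.64139460853124 [[0.17, -0.92, 0.354, 0.128], [-0.986, -0.158, 0.063, 0.003], [-0.002, -0.36, -0.933, 1.28], [0.0, 0.0, 0.0, 1.0]]
pot [(0.61, [343.0, 229.0], 267)]
pot_lid [(0.9, [349.0, 211.0], 1095), (0.34, [274.0, 231.0], 3259)]
lid_knob [(0.59, [354.0, 207.0], 1029)]
drip_pan [(0.91, [275.0, 231.0], 3166)]
holder [(0.84, [204.0, 207.0], 268)]
bottle [(0.62, [196.0, 197.0], 428), (0.35, [192.0, 186.0], 209)]
cap [(0.77, [229.0, 225.0], 203), (0.6, [192.0, 189.0], 225), (0.53, [240.0, 161.0], 393)]
cap_top [(0.64, [230.0, 230.0], 224)]
bits_jar [(0.68, [242.0, 157.0], 370)]
file [(0.69, [193.0, 190.0], 148)]
measure [(0.71, [137.0, 227.0], 328)]
```

View pics/scene0.png

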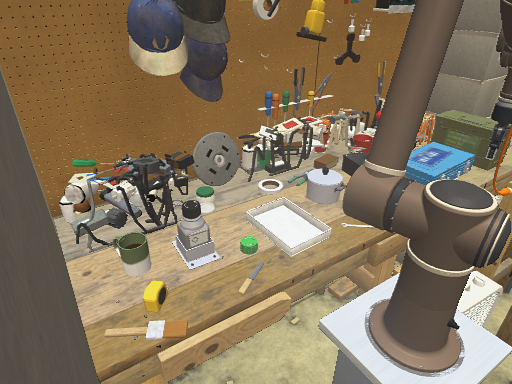

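View pics/top0.png

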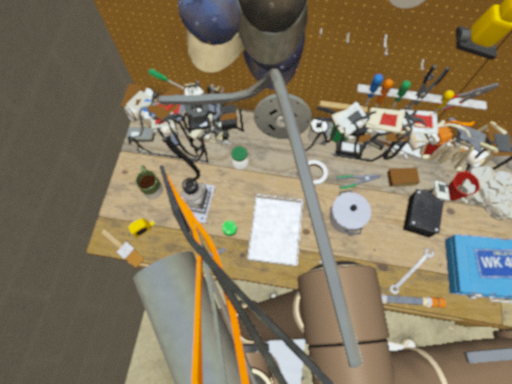

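The scene picture shows the lidded pot with its knob at (325,171), the empty pan at (289,226), and the bottle with its black cap at (192,209). In the top picture these are at (351,210), (274,231) and (192,186).
Cap look-alikes are the black cap on the bottle at (192,209), a loose green cap at (249,244) and the jar's green lid at (206,192). I choose the black one. The pot could be confused with the green mug at (133,250) or the grey disc at (215,158); I choose the one with the knob at (325,171).

```bash
python3 - <<'E'
from h import *
a=bot.capture("scene"); b=bot.capture("top")
def dark(p,u,v,r):
    g=p["color"].max(2)[v-r:v+r,u-r:u+r]; m=(g<70); ys,xs=np.nonzero(m); return (xs.mean()+u-r,ys.mean()+v-r,m.sum())
ka=dark(a,325,171,9); kb=dark(b,351,210,8); ca=dark(a,191,208,13); cb=dark(b,191,186,9)
print(ka,kb,ca,cb)
print("knob",tri([ray(a,ka),ray(b,kb)])); print("cap",tri([ray(a,ca),ray(b,cb)]))
for p in(a,b):
    m=bot.masks_of(p,"drip_pan")[0]["pixels"].astype(np.uint8)
    c=max(cv2.findContours(m,0,2)[0],key=cv2.contourArea); r=cv2.boxPoints(cv2.minAreaRect(c)); 
    q=cv2.approxPolyDP(cv2.convexHull(c),6,True)[:,0]
    print([np.round(atz(p,x,.036)[:2],3).tolist() for x in q])
    m=bot.masks_of(p,"pot_lid")[0]; print("lid",np.round(m["position"]),atz(p,m["position"],.09))
    for k in("bits_jar","file","measure","cap"):
        m=bot.masks_of(p,k)
        if m: print(k,m[0]["position"],np.round(atz(p,m[0]["position"],.03),3))
big=np.hstack([cv2.resize(a["color"][150:270,160:360],(400,240),interpolation=2),cv2.resize(b["color"][150:270,160:360],(400,240),interpolation=2)])
cv2.imwrite("pics/c1.png",big)
E
```

```text
(np.float64(325.1666666666667), np.float64(170.83333333333334), np.int64(24)) (np.float64(353.0), np.float64(207.5), np.int64(10)) (np.float64(190.96484375), np.float64(209.65234375), np.int64(256)) (np.float64(190.61818181818182), np.float64(185.6818181818182), np.int64(110))
knob (array([ 0.58669591, -0.25681267,  0.10907407]), [np.float64(0.0004695936379234957), np.float64(0.00046959363792363213)])
cap (array([0.55722859, 0.30250435, 0.14774172]), [np.float64(0.0008896700447829875), np.float64(0.0008896700447829362)])
[[0.605, 0.085], [0.612, -0.09], [0.367, -0.081], [0.346, 0.101], [0.539, 0.115]]
lid [320. 176.] [ 0.59561933 -0.23934868  0.09      ]
bits_jar [203.6, 198.2] [0.776 0.164 0.03 ]
file [247.2, 283.0] [0.322 0.259 0.03 ]
measure [155.4, 295.3] [0.412 0.479 0.03 ]
cap [192.5, 205.7] [0.751 0.22  0.03 ]
[[0.608, 0.081], [0.612, -0.086], [0.372, -0.095], [0.364, 0.071]]
lid [352. 213.] [ 0.57311293 -0.26041828  0.09      ]
bits_jar [240.6, 160.1] [0.738 0.167 0.03 ]
file [199.8, 196.4] [0.565 0.289 0.03 ]
measure [136.5, 226.3] [0.414 0.488 0.03 ]
cap [231.0, 225.0] [0.476 0.154 0.03 ]
```

View pics/c1.png

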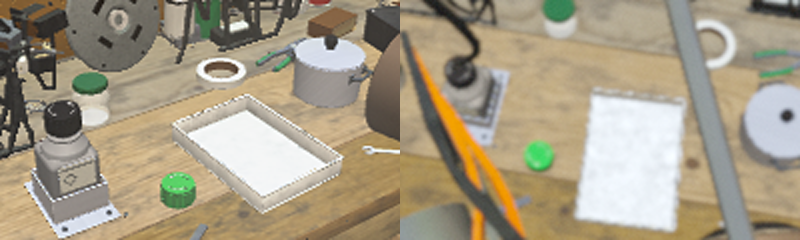

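The crop confirms the choice: black cap on the bottle (left half, (62,118)), the green one loose at (178,188), the pot's knob at (330,43). The knob and cap heights (0.109 and 0.148) agree with the text. I'll move above the pot for a close look.

```bash
cat >> h.py <<'E'
def go(x,y,z,yaw=None,s=None):
    """row (tool shift mm, rotvec deg) from present pose to TCP x,y,z, tool straight down, tool-x at yaw deg"""
    s=s or bot.observe(); q=s["orientation"]; A=R.from_quat([q[1],q[2],q[3],q[0]])
    d=A.inv().apply(np.array([x,y,z])-s["tcp_pos"])*1000
    if yaw is None: xa=A.apply([1,0,0]); yaw=np.degrees(np.arctan2(xa[1],xa[0]))
    B=R.from_euler('z',yaw,degrees=True)*R.from_euler('x',180,degrees=True)
    rv=np.degrees((A.inv()*B).as_rotvec()); print("row",np.round(d,1).tolist(),np.round(rv,2).tolist(),"yaw",round(yaw,1))
E
python3 - <<'E'
from h import *
p=bot.capture("wrist"); print(p["fov_y"],np.round(p["tool_from_camera"],3).tolist())
go(.54,-.25,.26); go(.54,-.25,.26,0)
E
```

```text
67.15942779374795 [[-0.0, -0.956, -0.294, 0.075], [1.0, -0.0, -0.0, 0.0], [-0.0, -0.294, 0.956, -0.143], [0.0, 0.0, 0.0, 1.0]]
row [433.7, -217.5, -28.7] [-0.0, -0.0, 0.0] yaw 18.4
row [433.7, -217.5, -28.7] [-0.0, -0.0, 18.38] yaw 0
```

Emit:
apply_moves:
  targets:
    - [40,-20,-28,0,0,0]
    - [80,-40,-28,0,0,2]
    - [120,-60,-28,0,0,4]
    - [155,-78,-28,0,0,6]
    - [190,-95,-28,0,0,8]
    - [225,-113,-28,0,0,10]
    - [260,-130,-28,0,0,12]
    - [295,-148,-28,0,0,14]
    - [330,-165,-28,0,0,16]
    - [365,-183,-28,0,0,18.4]
  fingers: 1

```text
time: 2.78
tcp_pos: [0.4872, -0.3026, 0.2596]
orientation: [0.0, 1.0, -0.001, 0.0]
contact_force: [0.3, -0.5, -0.8]
finger_gap: 1.001
gripper_force: 0.0
```

```bash
python3 - <<'E'
from h import *
go(.54,-.25,.26,0)
E
```

```text
row [52.7, -52.7, -0.4] [0.02, -0.05, -0.11] yaw 0
```

Emit:
apply_moves:
  targets:
    - [27,-27,0,0,0,0]
    - [53,-53,0,0,0,0]
    - [53,-53,0,0,0,0]
    - [53,-53,0,0,0,0]

```text
time: 3.12
tcp_pos: [0.5399, -0.2497, 0.2592]
orientation: [0.0, 1.0, 0.002, -0.0]
contact_force: [-0.0, -1.0, 0.6]
finger_gap: 0.999
gripper_force: 0.0
```

```bash
cat > look.py <<'E'
from h import *
import sys
s=bot.observe(); p=bot.capture("wrist"); print(s["time"],np.round(s["tcp_pos"],4),s["q"],np.round(s["contact_force"],2))
cv2.imwrite(f"pics/{sys.argv[1]}.png",p["color"])
import pickle; pickle.dump((s,p),open(f"{sys.argv[1]}.pkl","wb"))
for k in sys.argv[2:]:
    for m in bot.masks_of(p,k)[:2]: print(k,round(m["p"],2),np.round(m["position"],1),int(m["pixels"].sum()))
E
python3 look.py w1 pot_lid drip_pan
```

```text
3.1167 [ 0.5399 -0.2497  0.2592] [-5.06261779e-01  2.26123366e-01  1.67938357e+00 -2.60867680e-04
  1.23610401e+00  1.06090900e+00] [-0.01 -0.96  0.6 ]
pot_lid 0.86 [269.2 127.4] 12299
drip_pan 0.69 [ 77.4 183.7] 23354
```

View pics/w1.png

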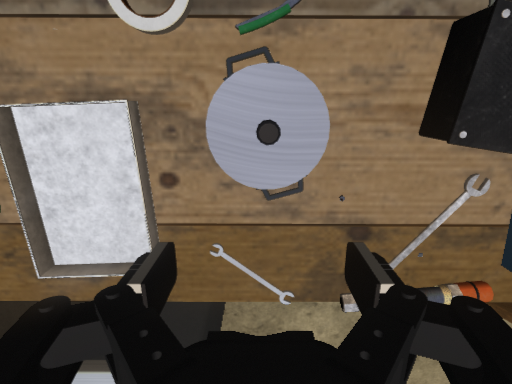

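The wrist view shows the lid with its black knob at (268,132), handles at (250,58) and (283,188), and the pan on the left from (0,105) to (155,270). A second view between the two will give the heights and the pan's pose.

Emit:
apply_moves:
  targets:
    - [-15,-35,-15,0,0,0]
    - [-30,-70,-30,0,0,0]
    - [-40,-105,-40,0,0,0]
    - [-40,-130,-40,0,0,0]
    - [-40,-130,-40,0,0,0]
    - [-40,-130,-40,0,0,0]

```text
time: 3.77
tcp_pos: [0.4982, -0.1218, 0.2998]
orientation: [0.0, 1.0, -0.0, 0.0]
contact_force: [-0.8, -1.3, 1.0]
finger_gap: 0.999
gripper_force: 0.0
```

```bash
python3 look.py w2 pot_lid drip_pan
python3 - <<'E'
from h import *
import pickle
V=[pickle.load(open(f"w{i}.pkl","rb")) for i in(1,2)]
rs=[]
for i,(s,p) in enumerate(V):
    u,v=np.round(proj(p,[.587,-.257,.11],s)).astype(int); g=p["color"].max(2)[v-20:v+20,u-20:u+20]
    m=(g<60).astype(np.uint8); n,l,st,c=cv2.connectedComponentsWithStats(m); k=1+np.argmax(st[1:,4]); uv=c[k]+[u-20,v-20]; print(uv,st[k])
    rs.append(ray(p,uv,s))
print("knob",tri(rs))
E
```

```text
3.7667 [ 0.4982 -0.1218  0.2998] [-3.24262692e-01  2.93884032e-02  1.81801538e+00 -6.56077027e-04
  1.29297506e+00  1.24692470e+00] [-0.78 -1.26  0.99]
pot_lid 0.8 [377.4  84.6] 10747
drip_pan 0.83 [178.7 149.5] 20776
[267.91928251 131.89686099] [ 10   8  23  25 446]
[385.58723404  88.91489362] [  9   8  26  23 470]
knob (array([ 0.58746286, -0.25735492,  0.1128341 ]), [np.float64(4.464522432503156e-05), np.float64(4.4645224325075554e-05)])
```

View pics/w2.png

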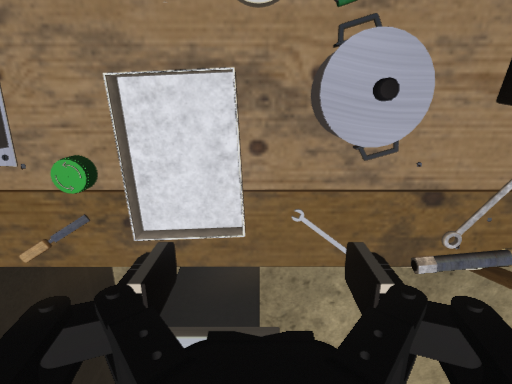

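The second view shows the pan's rim corners at (104,74), (235,67), (244,236) and (134,241), and the knob at (386,89). The knob is at (0.5875, -0.2574, 0.113), which agrees with the text.

```bash
python3 - <<'E'
from h import *
import pickle
(s1,p1),(s2,p2)=[pickle.load(open(f"w{i}.pkl","rb")) for i in(1,2)]
print("corner tri",tri([ray(p1,(128,101),s1),ray(p2,(235,67),s2)]))
C=np.array([atz(p2,c,.036,s2)[:2] for c in [(104,74),(235,67),(244,236),(134,241)]]); print(np.round(C,4))
print("sides",[round(np.linalg.norm(C[i]-C[i-1]),3) for i in range(4)])
m=C.mean(0); d=C[0]-C[3]+C[1]-C[2]; print("pan",m,np.degrees(np.arctan2(d[1],d[0])))
go(.5875,-.2574,.16,0); go(.5875,-.2574,.100,0)
E
```

```text
corner tri (array([ 0.61696829, -0.08978371,  0.03638982]), [np.float64(0.0007848830580073054), np.float64(0.0007848830580074707)])
[[ 0.6093  0.0821]
 [ 0.6178 -0.0895]
 [ 0.3765 -0.0972]
 [ 0.3681  0.0737]]
sides [np.float64(0.241), np.float64(0.172), np.float64(0.241), np.float64(0.171)]
pan [ 0.49293553 -0.00771672] 1.8950676504062614
row [89.4, 134.2, 139.1] [0.03, 0.02, -0.14] yaw 0
row [89.4, 134.1, 199.1] [0.03, 0.02, -0.14] yaw 0
```

Emit:
apply_moves:
  targets:
    - [20,30,20,0,0,0]
    - [42,62,50,0,0,0]
    - [65,98,90,0,0,0]
    - [89,134,125,0,0,0]
    - [89,134,139,0,0,0]
    - [89,134,139,0,0,0]

```text
time: 4.42
tcp_pos: [0.5849, -0.2589, 0.1516]
orientation: [-0.002, 1.0, -0.002, -0.005]
contact_force: [-1.2, 0.8, -0.8]
finger_gap: 1.001
gripper_force: 0.0
```

```bash
python3 - <<'E'
from h import *
go(.5875,-.2574,.100,0); print(bot.observe()["contact_force"])
E
```

```text
row [3.1, -1.3, 51.6] [-0.2, 0.56, -0.27] yaw 0
[-1.22752386  0.80386728 -0.79638979]
```

Emit:
apply_moves:
  targets:
    - [0,0,10,0,0,0]
    - [0,0,20,0,0,0]
    - [0,0,20,0,0,0]
    - [0,0,20,0,0,0]

```text
time: 4.75
tcp_pos: [0.5875, -0.2548, 0.1411]
orientation: [0.0, 1.0, 0.0, 0.0]
contact_force: [0.1, -0.3, 0.0]
finger_gap: 1.003
gripper_force: 0.0
```

```bash
python3 - <<'E'
from h import *
go(.5875,-.2574,.100,0); print(bot.observe()["contact_force"])
E
```

```text
row [-0.0, 2.6, 41.1] [0.0, -0.02, 0.01] yaw 0
[ 0.14683201 -0.33972248  0.0138132 ]
```

Emit:
apply_moves:
  targets:
    - [0,2,15,0,0,0]
    - [0,2.5,30,0,0,0]
    - [0,2.5,38,0,0,0]
    - [0,2.5,41,0,0,0]
    - [0,2.5,41,0,0,0]
    - [0,2.5,41,0,0,0]

```text
time: 5.25
tcp_pos: [0.5884, -0.2579, 0.1005]
orientation: [0.0, 1.0, 0.0, 0.001]
contact_force: [-0.3, 0.7, 1.2]
finger_gap: 1.0
gripper_force: 0.0
```

Emit:
apply_moves:
  targets:
    - [0,0,0,0,0,0]
    - [0,0,0,0,0,0]
    - [0,0,0,0,0,0]
    - [0,0,0,0,0,0]
    - [0,0,0,0,0,0]
    - [0,0,0,0,0,0]
    - [0,0,0,0,0,0]
    - [0,0,0,0,0,0]
  fingers: 0
  newtons: 50

```text
time: 5.92
tcp_pos: [0.588, -0.2581, 0.0997]
orientation: [0.0, 1.0, -0.0, 0.0]
contact_force: [0.1, -1.2, 2.0]
finger_gap: 0.255
gripper_force: 49.1
```

Emit:
apply_moves:
  targets:
    - [0,0,-5,0,0,0]
    - [0,0,-12,0,0,0]
    - [0,0,-22,0,0,0]
    - [0,0,-34,0,0,0]
    - [0,0,-46,0,0,0]
    - [0,0,-58,0,0,0]
    - [0,0,-65,0,0,0]
    - [0,0,-65,0,0,0]
    - [0,0,-65,0,0,0]

```text
time: 6.67
tcp_pos: [0.5882, -0.2582, 0.1654]
orientation: [0.0, 1.0, -0.0, 0.001]
contact_force: [0.2, 0.1, -2.8]
finger_gap: 0.257
gripper_force: 49.1
```

```bash
python3 - <<'E'
from h import *
go(.493,-.0077,.165,0); print(bot.observe()["contact_force"])
E
```

```text
row [-95.3, -250.4, 0.0] [0.05, -0.1, -0.02] yaw 0
[ 0.23466249  0.11616515 -2.84916351]
```

Emit:
apply_moves:
  targets:
    - [-6,-15,0,0,0,0]
    - [-17,-45,0,0,0,0]
    - [-30,-80,0,0,0,0]
    - [-44,-115,0,0,0,0]
    - [-57,-150,0,0,0,0]
    - [-71,-185,0,0,0,0]
    - [-82,-215,0,0,0,0]
    - [-90,-237,0,0,0,0]
    - [-94,-247,0,0,0,0]
    - [-95,-250,0,0,0,0]

```text
time: 7.5
tcp_pos: [0.4913, -0.0062, 0.1635]
orientation: [-0.0, 1.0, 0.001, -0.001]
contact_force: [0.1, 0.0, -2.6]
finger_gap: 0.259
gripper_force: 49.3
```

Emit:
apply_moves:
  targets:
    - [0,0,0,0,0,0]
    - [0,0,10,0,0,0]
    - [0,0,25,0,0,0]
    - [0,0,40,0,0,0]
    - [0,0,40,0,0,0]
    - [0,0,40,0,0,0]

```text
time: 8.0
tcp_pos: [0.4921, -0.0089, 0.1229]
orientation: [-0.0, 1.0, -0.001, -0.002]
contact_force: [0.1, -0.6, -2.4]
finger_gap: 0.257
gripper_force: 49.3
```

```bash
python3 look.py w3
python3 - <<'E'
from h import *
go(.493,-.0077,.025,0); print(bot.observe()["contact_force"])
E
```

```text
8.0 [ 0.4921 -0.0089  0.1229] [-1.06455940e-01  1.95381080e-01  2.02340322e+00 -3.58422184e-04
  9.25875436e-01  1.46653024e+00] [ 0.06 -0.59 -2.35]
row [0.0, -1.2, 98.9] [0.01, 0.05, -0.1] yaw 0
[-0.34017137  0.26414505 -1.74834371]
```

View pics/w3.png

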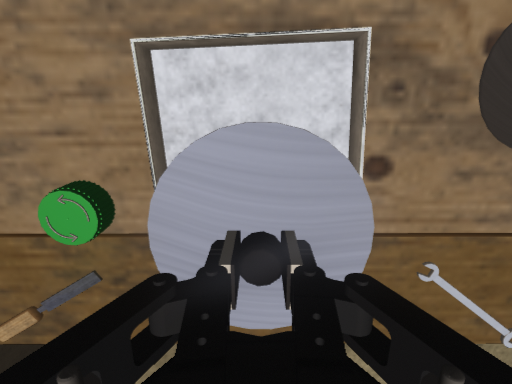

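The lid is held level by the knob at (261,258), and the pan lies around it, from (132,40) to (370,30). I'll lower it; it should touch at TCP z ≈ 0.025.

Emit:
apply_moves:
  targets:
    - [0,0,12,0,0,0]
    - [0,0,30,0,0,0]
    - [0,0,50,0,0,0]
    - [0,0,70,0,0,0]
    - [0,0,84,0,0,0]
    - [0,0,91,0,0,0]
    - [0,0,95,0,0,0]
    - [0,0,97,0,0,0]
    - [0,0,97,0,0,0]
    - [0,0,97,0,0,0]

```text
time: 8.88
tcp_pos: [0.4939, -0.0081, 0.0282]
orientation: [0.0, 1.0, -0.0, 0.001]
contact_force: [-0.1, 0.1, -1.3]
finger_gap: 0.254
gripper_force: 49.3
```

Emit:
apply_moves:
  targets:
    - [0,0,1,0,0,0]
    - [0,0,2,0,0,0]
    - [0,0,3,0,0,0]
    - [0,0,3,0,0,0]
    - [0,0,3,0,0,0]

```text
time: 9.3
tcp_pos: [0.4933, -0.0079, 0.0247]
orientation: [0.0, 1.0, -0.0, 0.0]
contact_force: [-0.9, -1.0, 0.9]
finger_gap: 0.256
gripper_force: 49.5
```

Emit:
apply_moves:
  targets:
    - [0,0,0,0,0,0]
    - [0,0,0,0,0,0]
    - [0,0,0,0,0,0]
    - [0,0,0,0,0,0]
    - [0,0,-5,0,0,0]
    - [0,0,-15,0,0,0]
    - [0,0,-35,0,0,0]
    - [0,0,-65,0,0,0]
    - [0,0,-100,0,0,0]
    - [0,0,-140,0,0,0]
  fingers: 0.75

```text
time: 10.13
tcp_pos: [0.4913, -0.0077, 0.1652]
orientation: [-0.0, 1.0, -0.0, -0.001]
contact_force: [0.8, 0.1, 1.2]
finger_gap: 0.752
gripper_force: 0.0
```

Emit:
apply_moves:
  targets:
    - [0,-10,-40,0,0,0]
    - [0,-30,-80,0,0,0]
    - [0,-60,-110,0,0,0]
    - [0,-90,-120,0,0,0]
    - [0,-120,-120,0,0,0]
    - [0,-120,-120,0,0,0]
    - [0,-120,-120,0,0,0]
  fingers: 1

```text
time: 10.72
tcp_pos: [0.4926, 0.1134, 0.2855]
orientation: [0.0, 1.0, 0.001, 0.001]
contact_force: [0.2, -1.6, 0.1]
finger_gap: 0.999
gripper_force: 0.0
```

```bash
python3 look.py w4 pot_lid cap bottle
```

```text
10.7167 [0.4926 0.1134 0.2855] [ 1.40180438e-01  2.50613220e-02  1.85144233e+00 -2.73650414e-04
  1.26352443e+00  1.70813340e+00] [ 0.22 -1.58  0.14]
pot_lid 0.7 [345.6 152.5] 6405
cap 0.83 [ 53.5 114.9] 3894
cap 0.59 [227.8 169.8] 1178
bottle 0.95 [109.7 108.7] 4516
```

View pics/w4.png

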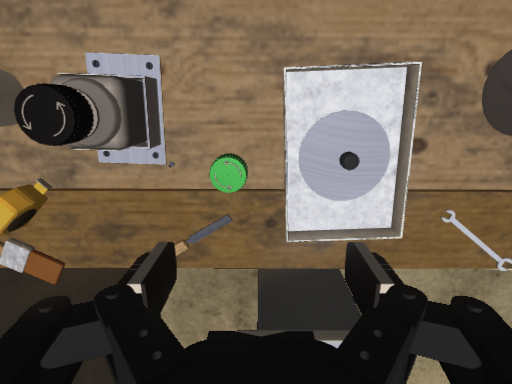

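The lid lies flat in the pan with its knob at (349,160), and the pan hasn't moved. The black cap is at (50,114) and the green look-alike at (228,173). I'll go nearer the bottle.

Emit:
apply_moves:
  targets:
    - [0,-30,-5,0,0,0]
    - [0,-70,-15,0,0,0]
    - [0,-110,-15,0,0,0]
    - [0,-140,-15,0,0,0]
    - [0,-160,-15,0,0,0]
    - [0,-160,-15,0,0,0]
    - [0,-160,-15,0,0,0]

```text
time: 11.5
tcp_pos: [0.4929, 0.2717, 0.2985]
orientation: [0.001, 1.0, 0.0, -0.001]
contact_force: [-1.0, -0.2, 0.6]
finger_gap: 1.001
gripper_force: 0.0
```

```bash
python3 look.py w5 cap_top
python3 - <<'E'
from h import *
import pickle
(s4,p4)=pickle.load(open("w4.pkl","rb"))
k=atz(p4,(349,160),.0405,s4); C=np.mean([atz(p4,c,.036,s4) for c in [(284,68),(420,63),(403,237),(287,241)]],0); print("knob-pan",k-C,C)
E
```

```text
11.5 [0.4929 0.2717 0.2985] [ 4.26852352e-01  1.33569641e-01  1.70817850e+00 -8.33558261e-04
  1.30156734e+00  1.99753925e+00] [-1.   -0.24  0.59]
cap_top 0.83 [228.1 114.6] 2619
cap_top 0.6 [335.6 169.3] 1186
knob-pan [7.06826397e-04 8.83543703e-05 4.50000000e-03] [ 0.49313645 -0.00761196  0.036     ]
```

View pics/w5.png

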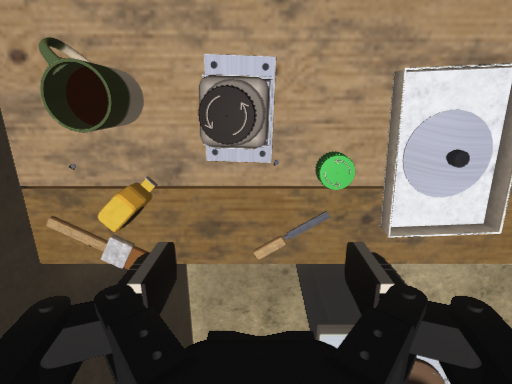

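The lid is centred in the pan to within 1 mm. The black cap's top with its arrows is at (228,114), the mug at (90,95) and the green cap at (336,171). Next I'll fit the cap's cylinder to both views.

```bash
cat > fitcap.py <<'E'
from h import *
import pickle,sys
from scipy.optimize import minimize
a=np.linspace(0,2*np.pi,60); ring=np.c_[.027*np.cos(a),.027*np.sin(a),0*a]
cyl=np.r_[ring,ring+[0,0,.031]]
def mk(s,p,X,r=45):
    m=(p["color"].max(2)<75).astype(np.uint8); k=np.zeros_like(m); u,v=np.round(proj(p,X,s)).astype(int); cv2.circle(k,(u,v),r,1,-1); m=cv2.morphologyEx(m&k,cv2.MORPH_CLOSE,np.ones((9,9)))
    n,l,st,_=cv2.connectedComponentsWithStats(m); return (l==1+np.argmax(st[1:,4])).astype(np.uint8)
def sil(s,p,X):
    P=np.array([proj(p,X+c,s) for c in cyl]); k=np.zeros(p["color"].shape[:2],np.uint8)
    cv2.fillConvexPoly(k,np.round(cv2.convexHull(P.astype(np.float32))[:,0]*16).astype(np.int32),1,shift=4); return k
def fit(names,X0):
    V=[pickle.load(open(n+".pkl","rb")) for n in names]; M=[mk(s,p,X0+np.array([0,0,.02])) for s,p in V]
    def cost(X): return sum(1-(sil(s,p,X)&m).sum()/((sil(s,p,X)|m).sum()) for (s,p),m in zip(V,M))
    best=min((minimize(cost,np.array(X0)+d,method="Nelder-Mead",options=dict(initial_simplex=np.array(X0)+d+np.r_[np.zeros((1,3)),np.eye(3)*.006])) for d in ([0,0,0],[.003,-.003,.004],[-.003,.003,-.004])),key=lambda r:r.fun)
    print(names,np.round(best.x,4),round(best.fun,4),[int(m.sum()) for m in M]); return best.x
if __name__=="__main__": fit(sys.argv[1:],[.557,.302,.136])
E
python3 fitcap.py w4 w5; python3 fitcap.py w5
```

```text
['w4', 'w5'] [0.5561 0.3025 0.133 ] 0.175 [4315, 2908]
['w5'] [0.5563 0.3032 0.125 ] 0.0949 [2908]
```

```bash
python3 - <<'E'
from h import *
go(.556,.3025,.21,0)
E
```

```text
row [63.1, -32.2, 88.6] [0.08, 0.06, -0.1] yaw 0
```

Emit:
apply_moves:
  targets:
    - [15,-8,15,0,0,0]
    - [35,-18,35,0,0,0]
    - [52,-26,60,0,0,0]
    - [61,-31,80,0,0,0]
    - [63,-32,88,0,0,0]
    - [63,-32,88,0,0,0]
    - [63,-32,88,0,0,0]
    - [63,-32,88,0,0,0]

```text
time: 12.27
tcp_pos: [0.5564, 0.3036, 0.213]
orientation: [-0.0, 1.0, -0.001, 0.001]
contact_force: [-0.4, 0.4, 0.3]
finger_gap: 1.003
gripper_force: 0.0
```

```bash
python3 look.py w6; python3 fitcap.py w6 w5;  python3 - <<'E'
from h import *
go(.556,.3025,.137,0)
E
```

```text
12.2667 [0.5564 0.3036 0.213 ] [ 4.30785836e-01  3.40432046e-01  1.62963918e+00 -8.54435502e-05
  1.16961440e+00  2.00285426e+00] [-0.43  0.4   0.26]
['w6', 'w5'] [0.5558 0.3024 0.13  ] 0.146 [4686, 2908]
row [-0.7, 1.4, 76.4] [-0.06, -0.15, -0.05] yaw 0
```

View pics/w6.png

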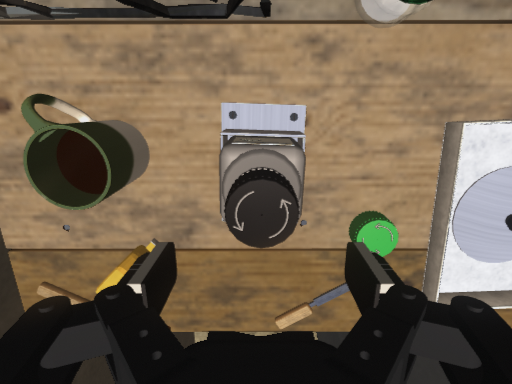

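The cap's top is at (261,210), midway between the open fingers (about 160 and 362).

```bash
python3 - <<'E'
from h import *
import pickle
from fitcap import mk
R_=[]
for n,uv in(("w5",(227.5,114.5)),("w6",(261,210.5))):
    s,p=pickle.load(open(n+".pkl","rb")); R_.append(ray(p,uv,s))
print(tri(R_))
E
```

```text
(array([0.55693698, 0.30247705, 0.15964416]), [np.float64(0.000379989367432161), np.float64(0.00037998936743230145)])
```

Emit:
apply_moves:
  targets:
    - [0,0,10,0,0,0]
    - [0,1,25,0,0,0]
    - [0,1,40,0,0,0]
    - [0,1,55,0,0,0]
    - [0,1,65,0,0,0]
    - [0,1,70,0,0,0]
    - [0,1,70,0,0,0]
    - [0,1,70,0,0,0]

```text
time: 12.98
tcp_pos: [0.5562, 0.3033, 0.1417]
orientation: [-0.0, 1.0, -0.0, 0.0]
contact_force: [0.8, -0.3, -0.4]
finger_gap: 0.999
gripper_force: 0.0
```

Emit:
apply_moves:
  targets:
    - [0,0,2,0,0,0]
    - [0,0,4,0,0,0]
    - [0,0,4,0,0,0]
    - [0,0,4,0,0,0]

```text
time: 13.32
tcp_pos: [0.5561, 0.3032, 0.1376]
orientation: [-0.0, 1.0, -0.0, 0.0]
contact_force: [-0.2, 0.3, -0.5]
finger_gap: 1.005
gripper_force: 0.0
```

Emit:
apply_moves:
  targets:
    - [0,0,0,0,0,0]
    - [0,0,0,0,0,0]
    - [0,0,0,0,0,0]
    - [0,0,0,0,0,0]
    - [0,0,0,0,0,0]
    - [0,0,0,0,0,0]
    - [0,0,0,0,0,0]
  fingers: 0
  newtons: 90

```text
time: 13.9
tcp_pos: [0.556, 0.3031, 0.1378]
orientation: [-0.0, 1.0, -0.0, 0.0]
contact_force: [-1.6, -1.1, 3.3]
finger_gap: 0.606
gripper_force: 93.7
```

Emit:
apply_moves:
  targets:
    - [0,0,1,0,0,0]
    - [0,0,2,0,0,0]
    - [0,0,3,0,0,0]
    - [0,0,4,0,0,0]
    - [0,0,5,0,0,0]
    - [0,0,6,0,0,0]
    - [0,0,6,0,0,0]
    - [0,0,6,0,0,0]

```text
time: 14.57
tcp_pos: [0.5561, 0.3031, 0.1324]
orientation: [-0.0, 1.0, -0.0, 0.0]
contact_force: [-2.8, -1.7, 8.6]
finger_gap: 0.606
gripper_force: 94.4
```

Emit:
apply_moves:
  targets:
    - [0,0,1,0,0,0]
    - [0,0,1,0,0,0]
    - [0,0,1,0,0,-3]
    - [0,0,1,0,0,-7]
    - [0,0,1,0,0,-11]
    - [0,0,1,0,0,-15]
    - [0,0,1,0,0,-19]
    - [0,0,1,0,0,-23]
    - [0,0,1,0,0,-27]
    - [0,0,1,0,0,-30]

```text
time: 15.4
tcp_pos: [0.5573, 0.3038, 0.1321]
orientation: [-0.0, 0.966, 0.26, 0.002]
contact_force: [-1.3, -0.9, 9.8]
finger_gap: 0.607
gripper_force: 94.7
```

Emit:
apply_moves:
  targets:
    - [0,0,0,0,0,-4]
    - [0,0,0,0,0,-8]
    - [0,0,0,0,0,-12]
    - [0,0,0,0,0,-16]
    - [0,0,0,0,0,-20]
    - [0,0,0,0,0,-24]
    - [0,0,0,0,0,-28]
    - [0,0,0,0,0,-31]
    - [0,0,0,0,0,-31]
    - [0,0,0,0,0,-31]

```text
time: 16.23
tcp_pos: [0.5572, 0.3037, 0.1321]
orientation: [0.0, 0.862, 0.508, 0.002]
contact_force: [-1.9, -0.0, 8.8]
finger_gap: 0.609
gripper_force: 94.7
```

```bash
python3 - <<'E'
from h import *
s=bot.observe(); print(s["contact_force"],s["moment"],s["orientation"],s["tcp_pos"])
p=bot.capture("wrist"); cv2.imwrite("pics/w7.png",p["color"])
E
```

```text
[-1.91053764 -0.03807214  8.80266258] [-0.15555976  0.34537206  0.06084914] [1.30902354e-04 8.61641248e-01 5.07515401e-01 1.56852220e-03] [0.55718035 0.30373108 0.13209016]
```

View pics/w7.png

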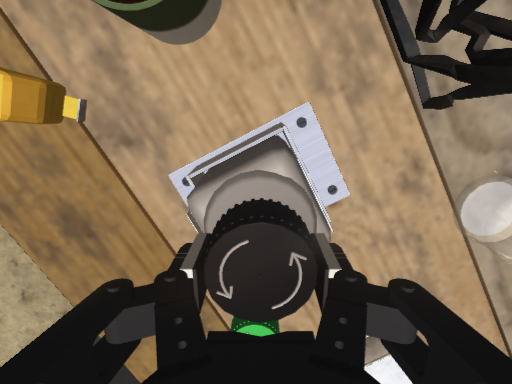

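The picture shows the cap between the fingers with its arrows at (235,270) and (290,280). They have the same direction relative to the gripper as before, so the cap turned through the full 61° with it and didn't slip. I'll lift gently and watch for the bottle's weight.

Emit:
apply_moves:
  targets:
    - [0,0,-2,0,0,0]
    - [0,0,-4,0,0,0]
    - [0,0,-6,0,0,0]
    - [0,0,-8,0,0,0]
    - [0,0,-10,0,0,0]
    - [0,0,-12,0,0,0]
    - [0,0,-12,0,0,0]
    - [0,0,-12,0,0,0]

```text
time: 16.95
tcp_pos: [0.5554, 0.3029, 0.1415]
orientation: [-0.0, 0.862, 0.507, -0.001]
contact_force: [0.7, 0.8, 0.4]
finger_gap: 0.608
gripper_force: 93.7
```

Emit:
apply_moves:
  targets:
    - [0,0,-5,0,0,0]
    - [0,0,-10,0,0,0]
    - [0,0,-16,0,0,0]
    - [0,0,-23,0,0,0]
    - [0,0,-31,0,0,0]
    - [0,0,-40,0,0,0]
    - [0,0,-49,0,0,0]
    - [0,0,-56,0,0,0]
    - [0,0,-60,0,0,0]
    - [0,0,-60,0,0,0]

```text
time: 17.78
tcp_pos: [0.5568, 0.3035, 0.2041]
orientation: [0.0, 0.862, 0.507, 0.001]
contact_force: [0.4, -0.3, -0.6]
finger_gap: 0.604
gripper_force: 93.7
```

Emit:
apply_moves:
  targets:
    - [0,0,0,0,0,0]
    - [0,0,0,0,0,0]
    - [0,0,0,0,0,0]
    - [0,0,0,0,0,0]
    - [0,0,0,0,0,0]
    - [0,0,0,0,0,0]

```text
time: 18.28
tcp_pos: [0.5558, 0.303, 0.2019]
orientation: [-0.0, 0.862, 0.507, -0.0]
contact_force: [0.1, 0.5, -0.9]
finger_gap: 0.605
gripper_force: 93.7
```

```bash
python3 - <<'E'
from h import *
s=bot.observe(); print(s["time"],s["contact_force"],s["tcp_pos"],s["gripper_force"],np.abs(s["qd"]).max())
p=bot.capture("wrist"); a=bot.capture("scene")
cv2.imwrite("pics/w8.png",np.hstack([cv2.resize(p["color"],(480,360)),cv2.resize(a["color"][150:270,140:246],(318,360),interpolation=2)]))
E
```

```text
18.2833 [ 0.12930493  0.52434039 -0.93765648] [0.55578744 0.30300631 0.2018911 ] 93.69084478625155 0.001798242107111143
```

View pics/w8.png

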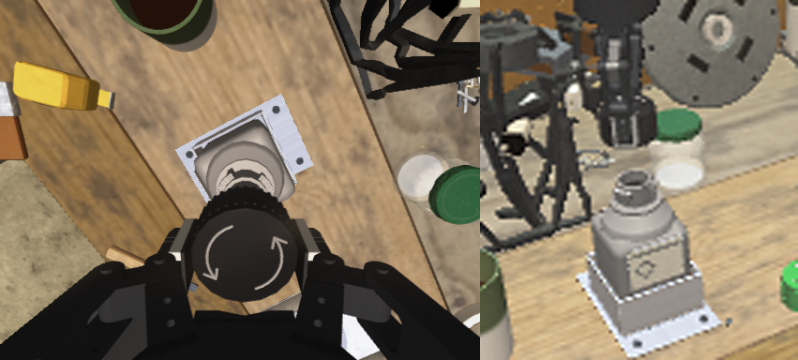

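The cap is held level above the open mouth: the scene crop shows the mouth free at (635,187) and the cap at (625,125). The bottle still stands in its holder. I'm handing the job in.

```bash
python3 -c "
from workcell import bot
print(bot.finish_job())"
```

```text
the job is handed in; nothing more can be done
None
```

I handed the job in at about 18 s of robot time: the lid lies flat, knob up, in the drip pan, and the black cap is held level about 5 cm above the open bottle, which is still in its holder. The hand-in call returned no verdict.

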